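# Snap the lid of the sweets tub shut all round

### The arm

A 6-joint arm with a two-finger parallel gripper is mounted at the origin on a cart in front of the work surface, level with it; the furniture and walls round the work are solid. World frame = base frame: x ahead of the robot, y to its left, z up, the work surface at z = 0. Lengths are in m, angles in rad, forces in N, time in s.
With the tool pointing down it reaches from about 0.35 to 0.975 m from the base axis. Payload 4.9 kg.
Tool frame: the origin (TCP) lies between the finger pads; the fingertips stand 25 mm ahead of it and the grasp point (between the pads) lies 6 mm ahead of it (manip.tcp_to_tips is the z of the fingertips in the tool frame, in m); z points along the fingers, y is the line along which they close (so a half turn about z gives the same grasp; the last joint's range is limited). The gripper opens to 85 mm and grips with 20 to 120 N. Pads are 22 mm wide; open, the fingers measure 114 mm over their backs; the gripper's body (76 mm by 85 mm) begins 54 mm behind the grasp point. The pads swing forward as they close: fully open they stand 13 mm farther back than shut.
Start: joints at [1.008, 0.053, 1.613, -0, 1.476, -0.119], TCP at [0.268, 0.564, 0.256] pointing down, gripper open.
Joint ranges: [-3.01, 3.01], [-1.01, 2.22], [0.06, 2.58], [-1.02, 4.17], [0.09, 2.62], [-3.14, 3.14]. Speed limits (rad/s): [2.57, 2.57, 3.14, 3.14, 3.14, 3.14].

### API

Orientations are given as a unit quaternion [w, x, y, z].
In Python, from plant import manip gives the robot as it stands. The module is installed in compiled form; this text tells all that it offers.
- The arm moves only by the tool arm_command, never from a script. Its argument "moves" is a list of rows, each a list of 3 entries, a list of its own where there are three numbers: the opening, from -1 (shut) to 1 (fully open), then the shift along the tool's x, y, z in units of 0.15 m (1.0 is 0.15 m), then the turn about the tool's z in units of 2 pi rad (1.0 is 2 pi rad). A call has 1 to 20 rows; each row is the pose to reach, as a shift and turn from the pose commanded when the call began, along the tool's axes at that moment, turning the shorter way round; what a row does not reach only later rows make up. A row lasts 1/12 s, in which the tool goes at most 41.7 mm and 7.16 degrees, less where a joint would pass 70% of its speed; a pose out of reach is approached as far as the arm can. A call with a number of a shift or a turn outside -1 to 1 is refused whole. A call with a gripper value outside its range is refused whole. The fingers move at their own pace and stop on an object; the grip force is fixed at half the most. Time passes only in rows, so rows that repeat a pose let the fingers close. It gives the time, the measured TCP pose, the force, the opening and the grip force at its end, in the units of the state.
- manip.state(): the state, without advancing time (a new reading comes with each control period).
- manip.grab_frame(name): name is "side" or "top"; returns a dict with "frame" (400x640x3 uint8, red, green, blue), "fx", "fy", "cx", "cy" (pixels), "R" (3x3) and "t" (3): a world point X has camera coordinates R X + t. Camera axes: x right, y down, z forward; pixel columns grow to the right and rows downward; lengths in m; the calibration is good to about 2 mm. A picture is of the moment at which its call begins. There is no depth.
- manip.job_done(): hands the job in; it is judged then, once.
Trained networks look in a picture, given as the dict that the camera call returned (one of the last four; its "shot" number tells which), for a name from the list of things; names that differ only in an ending like _2 or _b are one class to them, and where a whole thing is asked for, a point or a joint stands for the part that bears it (a point fixed in the world has none). Each returns a list of dicts, best first, with "confidence" (0 to 1); they miss things now and then, are a little off and sometimes report something else, mostly with a low value. They report only what shows in the picture. A call takes as long as a camera call.
- manip.search_frame(picture, target): "extent" ([left, top, right, bottom] in pixels, round what is visible of it).
The state is a dict: "time": time; "joint_pos": joint angles; "joint_vel": joint speeds; "joint_efforts": joint torques, N m; "tool_pos": TCP position; "tool_rot": TCP orientation; "contact_force": force on the tool from outside, world axes, zero at the start; "ft_torque": the same for the moment, N m; "gripper_width": opening from 0.0 (shut) to 1.0 (fully open); "grasp_force": force on a finger pad.
Only numpy, scipy, OpenCV 4.12 (cv2) and the standard library are available. Lean on these libraries where they do the work, as an engineer would, in place of code of your own. Each camera call takes 0.05 s, during which the arm holds its last target. There are 200 camera calls.

### The job

The lid of the clear sweets tub is only resting on it: its four edge sections (front, back, left, right) all stand up a little. With your fingertips press down each edge section in turn until all four have clicked shut, flush with the lid. Do not pick anything up, do not shove the tub out of its place, and leave the mint tin, the tape roll and the chocolate box beside it where they are.

Things in the scene. Friction and masses are not known exactly. Their poses are not given: they have to be found in the camera images.
- tub: Clear sweets tub with white snap lid, 120 (x) by 200 (y) mm, lid top 64 mm above the table, 0.9 kg, standing free. Origin: centre of its underside, z up. At yaw 0 its front (-x) faces the robot, left is +y; it stands left or right of the middle, turned at most 0.42 rad. Middle and four corners of the lid are rigid; between the corners each of the four edges is a separate hinged section.
- sec_front (a joint): The front (-x, near the robot) section of the lid, a 4 mm white plate hinged along its inner edge. 0 (start) = standing up loose, outer edge 9 mm proud; 0.26 rad = flush and clicked shut. It springs back if let go before about 0.13 rad and snaps down by itself beyond that; the peak push is about 6 N at the finger ribs, more nearer the fold.
- press_front (a point): Point on top of the front (-x, near the robot) section, at the middle of its small finger ribs, 24 mm outward from the fold line; the section is 112 mm long (along y of the tub) and 35 mm deep. The point goes down with the section, about 6 mm, to 64 mm above the table when flush.
- sec_back (a joint): The back (+x) section of the lid, a 4 mm white plate hinged along its inner edge. 0 (start) = standing up loose, outer edge 9 mm proud; 0.26 rad = flush and clicked shut. It springs back if let go before about 0.13 rad and snaps down by itself beyond that; the peak push is about 6 N at the finger ribs, more nearer the fold.
- press_back (a point): Point on top of the back (+x) section, at the middle of its small finger ribs, 24 mm outward from the fold line; the section is 112 mm long (along y of the tub) and 35 mm deep. The point goes down with the section, about 6 mm, to 64 mm above the table when flush.
- sec_left (a joint): The left (+y) section of the lid, a 4 mm white plate hinged along its inner edge. 0 (start) = standing up loose, outer edge 9 mm proud; 0.26 rad = flush and clicked shut. It springs back if let go before about 0.13 rad and snaps down by itself beyond that; the peak push is about 6 N at the finger ribs, more nearer the fold.
- press_left (a point): Point on top of the left (+y) section, at the middle of its small finger ribs, 24 mm outward from the fold line; the section is 49 mm long (along x of the tub) and 35 mm deep. The point goes down with the section, about 6 mm, to 64 mm above the table when flush.
- sec_right (a joint): The right (-y) section of the lid, a 4 mm white plate hinged along its inner edge. 0 (start) = standing up loose, outer edge 9 mm proud; 0.26 rad = flush and clicked shut. It springs back if let go before about 0.13 rad and snaps down by itself beyond that; the peak push is about 6 N at the finger ribs, more nearer the fold.
- press_right (a point): Point on top of the right (-y) section, at the middle of its small finger ribs, 24 mm outward from the fold line; the section is 49 mm long (along x of the tub) and 35 mm deep. The point goes down with the section, about 6 mm, to 64 mm above the table when flush.
- riser_edge (a point): Point nearest the robot on the lower edge of the fixed round display riser that carries the bears: a disc 640 mm across, from 245 to 280 mm above the table, its centre 320 mm behind this point (+x), on a foot of crossed boards. Hand and wrist must keep clear of the disc, also on the way to the tub.
- mint_tin: Red mint tin, 62x94x24 mm, loose bystander. Origin: centre of its underside.
- tape_roll: Roll of tape lying flat, 73 mm across, 18 mm high, loose bystander. Origin: centre of its underside.
- choc_box: Flat black chocolate box with a window, 130x200x28 mm, loose bystander. Origin: centre of its underside.

How it is judged:
By the outcome, as a careful person would: the job done as asked, in the order asked, and still so for the second after the job is handed in, with the robot touching nothing.
It also fails if it takes over 42 s, if anything falls off the work surface, if the arm or the gripper's body presses on something with over 40 N, if the wrist force passes 120 N, or if a joint passes its speed limit or range.

## Working session

There is one attempt and no reset: what is moved stays moved. The work goes in short steps, Python scripts to look and compute and a tool call to move; the robot and the scene stay as the last step left them, time stands still between calls to the robot, and variables do not carry over. Pictures are saved under pics/ and viewed, at most 10 in all, crops included, and the job is handed in when it is done.

Besides the shell and the picture viewer there is one more tool, called after "Call:" as a command line: name --argument value ..., lists and objects as JSON in quotes. arm_command: Moves the arm, as the interface text tells. Shifts and turns lie within -1 to 1; 1 stands for 0.15 m of shift or 2 pi rad of turn. Its arguments: {"type":"object","properties":{"moves":{"type":"array"}},"required":["moves"]}

```bash
mkdir -p pics
cat > h.py <<'E'
from plant import manip
import numpy as np, cv2
def ray(p,u,v,z):
    R=np.array(p["R"]);t=np.array(p["t"]);c=-R.T@t
    d=R.T@np.array([(u-p["cx"])/p["fx"],(v-p["cy"])/p["fy"],1]);return c+d*(z-c[2])/d[2]
def proj(p,X):
    q=np.array(p["R"])@np.array(X)+np.array(p["t"]);return q[0]/q[2]*p["fx"]+p["cx"],q[1]/q[2]*p["fy"]+p["cy"]
E
python3 - <<'E'
from h import *
for n in("top","side"):
    p=manip.grab_frame(n);cv2.imwrite(f"pics/{n}0.png",p["frame"][:,:,::-1])
    print(n,(-np.array(p["R"]).T@np.array(p["t"])).round(3),p["fx"])
    for o in("tub","press_front","press_back","press_left","press_right","mint_tin","tape_roll","choc_box"):
        for r in manip.search_frame(p,o)[:2]:
            e=r["extent"];print(o,np.round(e),round(r["confidence"],2),ray(p,(e[0]+e[2])/2,(e[1]+e[3])/2,.068)[:2].round(3))
print(manip.state(),manip.tcp_to_tips)
E
```

```text
top [0.363 0.014 1.351] 381.3553313883752
tub [225. 188. 294. 240.] 0.82 [0.449 0.184]
press_front [240. 220. 271. 237.] 0.65 [0.402 0.196]
press_back [246. 193. 283. 210.] 0.53 [0.493 0.169]
press_back [231. 200. 242. 213.] 0.48 [0.474 0.261]
press_left [240. 220. 269. 236.] 0.6 [0.403 0.199]
press_left [229. 200. 243. 215.] 0.49 [0.471 0.263]
press_right [277. 214. 290. 231.] 0.66 [0.423 0.104]
mint_tin [212. 171. 242. 190.] 0.58 [0.562 0.296]
tape_roll [300. 193. 320. 215.] 0.67 [0.485 0.015]
choc_box [345. 192. 407. 234.] 0.76 [ 0.46  -0.208]
side [ 0.184 -1.148  1.031] 488.31078727355595
tub [284. 167. 325. 220.] 0.85 [0.446 0.144]
tub [320. 171. 342. 187.] 0.48 [0.557 0.205]
press_front [286. 174. 299. 199.] 0.57 [0.415 0.195]
press_back [315. 179. 326. 198.] 0.57 [0.505 0.156]
press_left [300. 172. 316. 180.] 0.69 [0.483 0.243]
press_right [311. 179. 324. 197.] 0.61 [0.497 0.165]
press_right [295. 200. 312. 208.] 0.54 [0.432 0.088]
mint_tin [286. 176. 300. 198.] 0.55 [0.417 0.189]
mint_tin [319. 167. 339. 188.] 0.5 [0.552 0.217]
tape_roll [320. 218. 340. 239.] 0.69 [ 0.483 -0.
[... 153 characters left out ...]
e+00,  5.26644153e-02,  1.61287901e+00,  2.19660727e-05,
        1.47602582e+00, -1.19017901e-01]), 'joint_vel': array([ 5.06008899e-04, -8.96954435e-04,  5.12364219e-06, -5.46528665e-04,
       -6.57073596e-04, -7.83658490e-04]), 'joint_efforts': array([-3.66500544e-04, -3.93673825e+01, -3.70469427e+01, -2.58295440e-04,
        3.91339790e-04,  2.01435284e-05]), 'tool_pos': array([0.26835098, 0.56443952, 0.25633821]), 'tool_rot': array([-6.39182283e-06,  2.20081184e-01,  9.75481559e-01,  1.46846335e-05]), 'contact_force': array([ 0.27592184, -0.51658631,  0.54542669]), 'ft_torque': array([ 0.05219788, -0.04870903,  0.03148555]), 'grasp_force': 0.0, 'gripper_width': 1.0022311611143175} 0.025
```

View pics/top0.png

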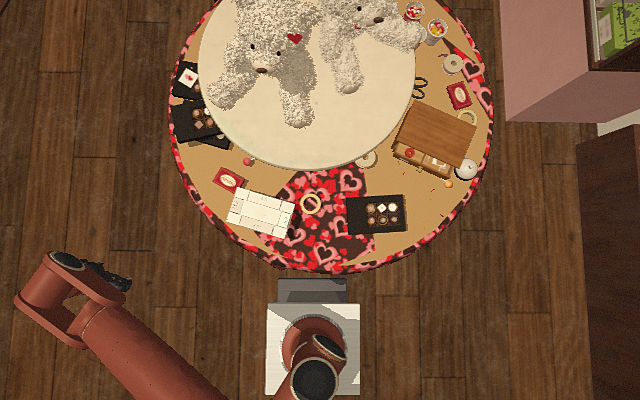

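View pics/side0.png

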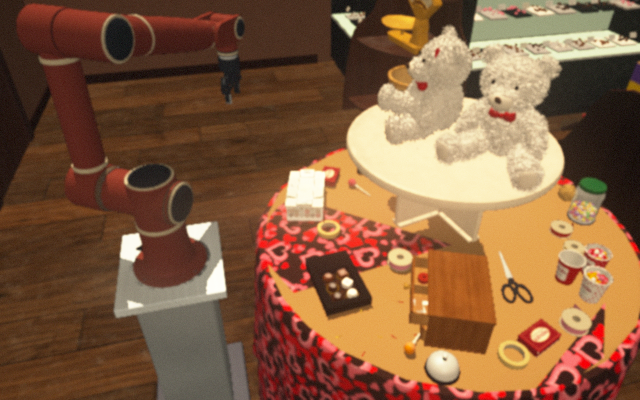

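The top picture shows the white lid at about (225–294, 188–240), the tin behind it at (228,180), the tape at (310,204) and the chocolate box at (377,213). The riser's near rim is at about (310,170). Next I'll fit the lid precisely.

Run:
```python
from h import *
from scipy.optimize import minimize
P={n:manip.grab_frame(n) for n in("top","side")}
M={}
tiles=[]
for n,(x0,y0,x1,y1) in {"top":(205,160,335,250),"side":(265,150,355,250)}.items():
    f=P[n]["frame"];g=f.astype(int)
    m=((g.min(2)>(130 if n=="top" else 120))&(g.max(2)-g.min(2)<60)).astype(np.uint8)
    box=np.zeros_like(m);
    if n=="top": box[184:246,220:298]=1
    else: box[160:226,278:330]=1
    m*=box
    _,l,s,_=cv2.connectedComponentsWithStats(m);k=1+s[1:,4].argmax();m=(l==k).astype(np.uint8);M[n]=m
    c=max(cv2.findContours(m,0,2)[0],key=cv2.contourArea)
    print(n,s[k],cv2.minAreaRect(c))
    big=cv2.resize(f[y0:y1,x0:x1],None,fx=4.4,fy=4.4,interpolation=cv2.INTER_CUBIC)
    if n=="top":
        q=[(ray(P[n],*v,.066)[:2]*1000) for v in c[:,0,:].astype(float)]
        r=cv2.minAreaRect(np.array(q,np.float32));print("world",r)
    tiles.append(big)
# riser rim from top: near-edge pixel along a column set
for u in(290,310,330): 
    col=P["top"]["frame"][150:190,u].astype(int); print(u,[tuple(c) for c in col[10:28:2]])
print("rim@170 z.28",ray(P["top"],310,169,.28).round(3))
h=max(t.shape[0] for t in tiles)
cv2.imwrite("pics/c1.png",tiles[0][:,:,::-1]);cv2.imwrite("pics/c2.png",tiles[1][:,:,::-1])
```

```text
top [ 226  187   69   52 2143] ((260.1955261230469, 212.4290771484375), (61.0191535949707, 36.561580657958984), 16.927513122558594)
world ((455.6297607421875, 181.61697387695312), (204.10433959960938, 122.60955047607422), 73.7576675415039)
side [ 286  170   39   37 1217] ((305.0294494628906, 187.70480346679688), (37.196720123291016, 35.97533416748047), 2.12109637260437)
290 [(np.int64(225), np.int64(203), np.int64(165)), (np.int64(222), np.int64(203), np.int64(166)), (np.int64(228), np.int64(207), np.int64(170)), (np.int64(230), np.int64(209), np.int64(169)), (np.int64(171), np.int64(150), np.int64(117)), (np.int64(203), np.int64(153), np.int64(84)), (np.int64(198), np.int64(151), np.int64(91)), (np.int64(200), np.int64(154), np.int64(93)), (np.int64(203), np.int64(156), np.int64(98))]
310 [(np.int64(228), np.int64(207), np.int64(166)), (np.int64(229), np.int64(208), np.int64(169)), (np.int64(224), np.int64(205), np.int64(165)), (np.int64(228), np.int64(204), np.int64(165)), (np.int64(230), np.int64(206), np.int64(167)), (np.int64(164), np.int64(144), np.int64(111)), (np.int64(65), np.int64(37), np.int64(30)), (np.int64(185), np.int64(108), np.int64(95)), (np.int64(242), np.int64(171), np.int64(152))]
330 [(np.int64(221), np.int64(200), np.int64(161)), (np.int64(231), np.int64(208), np.int64(168)), (np.int64(231), np.int64(207), np.int64(168)), (np.int64(203), np.int64(178), np.int64(143)), (np.int64(134), np.int64(132), np.int64(99)), (np.int64(223), np.int64(30), np.int64(35)), (np.int64(232), np.int64(38), np.int64(42)), (np.int64(233), np.int64(37), np.int64(43)), (np.int64(200), np.int64(47), np.int64(51))]
rim@170 z.28 [0.566 0.016 0.28 ]
```

View pics/c1.png

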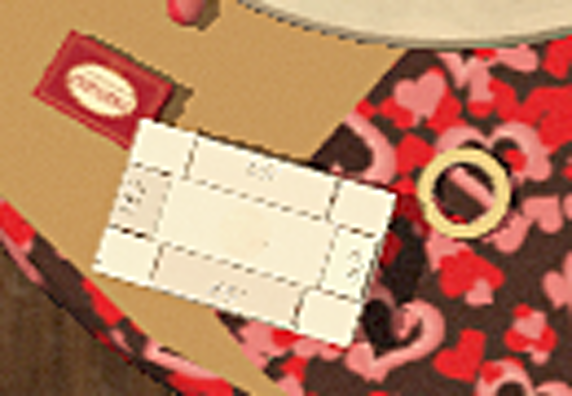

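View pics/c2.png

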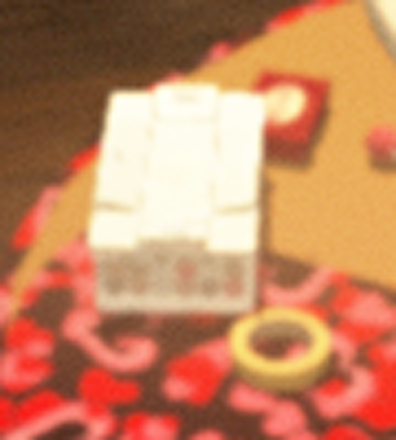

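Call:
arm_command --moves '[[-1,[-0.1,-0.1,0],-0.005],[-1,[-0.25,-0.25,0],-0.012],[-1,[-0.4,-0.4,0],-0.02],[-1,[-0.55,-0.55,0],-0.0255],[-1,[-0.7,-0.7,0],-0.0255],[-1,[-0.82,-0.82,0],-0.0255],[-1,[-0.9,-0.9,0],-0.0255],[-1,[-0.9,-0.9,0],-0.0255],[-1,[-0.9,-0.9,0],-0.0255]]'

```text
time: 1.75
tool_pos: [0.3326, 0.3843, 0.2566]
tool_rot: [0.0, 0.142, 0.99, 0.0]
contact_force: [0.0, -0.6, 0.9]
gripper_width: 0.005
grasp_force: 0.0
```

```bash
cat >> h.py <<'E'
C=np.array([.4556,.1816]);a=-.2834
X=np.array([np.cos(a),np.sin(a)]);Y=np.array([-X[1],X[0]])
T=dict(front=C-.049*X,back=C+.049*X,left=C+.089*Y,right=C-.089*Y)
from scipy.spatial.transform import Rotation
def show():
    s=manip.state();q=s["tool_rot"];R=Rotation.from_quat([*q[1:],q[0]]).as_matrix()
    print(round(s["time"],2),s["tool_pos"].round(4),s["contact_force"].round(1),R[:,0].round(3),s["joint_pos"].round(2),s["gripper_width"].round(2))
    for k,v in T.items():
        d=np.array([*v,.100])-s["tool_pos"];print(k,(R.T@d/.15).round(3))
E
python3 - <<'E'
from h import *
show()
p=manip.grab_frame("side");print([np.round(proj(p,[*v,.066])) for v in T.values()])
p=manip.grab_frame("top");print([np.round(proj(p,[*v,.066])) for v in T.values()])
E
```

```text
Traceback (most recent call last):
  File "h.py", line 14, in show
    print(round(s["time"],2),s["tool_pos"].round(4),s["contact_force"].round(1),R[:,0].round(3),s["joint_pos"].round(2),s["gripper_width"].round(2))
                                                                                                                        ^^^^^^^^^^^^^^^^^^^^^^^^
AttributeError: 'float' object has no attribute 'round'
```

```bash
sed -i 's/s\["gripper_width"\].round(2)/s["gripper_width"]/' h.py
python3 - <<'E'
from h import *
show()
p=manip.grab_frame("side");print([np.round(proj(p,[*v,.066])) for v in T.values()])
p=manip.grab_frame("top");print([np.round(proj(p,[*v,.066])) for v in T.values()])
E
```

```text
1.75 [0.3326 0.3843 0.2566] [ 0.  -0.6  0.9] [-0.96   0.281 -0.   ] [ 0.71 -0.23  1.88  0.    1.49 -0.57] 0.005430263415879709
front [-0.841 -1.067  1.043]
back [-1.494 -1.066  1.043]
left [-1.166 -0.473  1.043]
right [-1.168 -1.66   1.042]
[array([290., 187.]), array([319., 187.]), array([306., 173.]), array([303., 203.])]
[array([256., 226.]), array([265., 199.]), array([235., 205.]), array([286., 220.])]
```

Call:
arm_command --moves '[[-1,[-0.1,-0.12,0],0],[-1,[-0.27,-0.32,0],0],[-1,[-0.45,-0.54,0.1],0],[-1,[-0.63,-0.76,0.3],0],[-1,[-0.76,-0.9,0.5],0],[-1,[-0.84,-1.0,0.7],0],[-1,[-0.84,-1.0,0.85],0],[-1,[-0.84,-1.0,0.95],0],[-1,[-0.84,-1.0,0.95],0]]'

```text
time: 2.6
tool_pos: [0.4085, 0.2047, 0.1093]
tool_rot: [-0.004, 0.141, 0.99, -0.002]
contact_force: [-0.1, -0.3, -0.4]
gripper_width: -0.004
grasp_force: 0.0
```

Run:
```python
from h import *
show()
p=manip.grab_frame("side");cv2.imwrite("pics/s2.png",cv2.resize(p["frame"][0:270,170:470],None,fx=2.6,fy=2.2)[:,:,::-1])
```

```text
2.6 [0.4085 0.2047 0.1093] [-0.1 -0.3 -0.4] [-0.96   0.28   0.007] [ 0.3  -0.22  2.12  0.    1.24 -0.99] -0.003976392240940595
front [-0.018 -0.06   0.062]
back [-0.672 -0.06   0.057]
left [-0.345  0.534  0.057]
right [-0.345 -0.653  0.062]
```

View pics/s2.png

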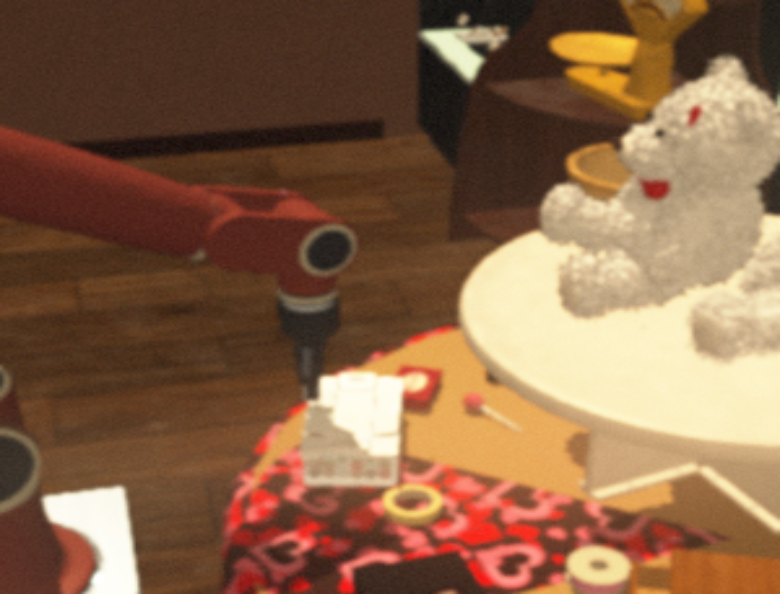

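The wrist (about (328,250) in the crop) is above and well clear of the disc rim at (462,300), and the shut fingers hang over the front section. Pressing the front now.

Call:
arm_command --moves '[[-1,[0,-0.067,0],0],[-1,[0,-0.067,0.04],0],[-1,[0,-0.067,0.08],0],[-1,[0,-0.067,0.11],0],[-1,[0,-0.067,0.14],0],[-1,[0,-0.067,0.16],0],[-1,[0,-0.067,0.17],0],[-1,[0,-0.067,0.17],0]]'

```text
time: 3.32
tool_pos: [0.4089, 0.1959, 0.0889]
tool_rot: [0.0, 0.141, 0.99, 0.0]
contact_force: [-1.6, 0.6, 4.1]
gripper_width: 0.001
grasp_force: 2.2
```

```bash
python3 -c "
from h import *
show()"
```

```text
3.32 [0.4089 0.1959 0.0889] [-1.6  0.6  4.1] [-0.96  0.28 -0.  ] [ 0.28 -0.2   2.15  0.    1.2  -1.01] 0.0009419780037632647
front [ 0.001 -0.004 -0.074]
back [-0.652 -0.004 -0.074]
left [-0.326  0.589 -0.073]
right [-0.326 -0.598 -0.074]
```

Call:
arm_command --moves '[[-1,[0,0,0.01],0],[-1,[0,0,0.02],0],[-1,[0,0,0.02],0]]'

```text
time: 3.57
tool_pos: [0.4091, 0.196, 0.0886]
tool_rot: [-0.001, 0.141, 0.99, -0.0]
contact_force: [-10.0, -1.8, 21.1]
gripper_width: 0.0
grasp_force: 10.9
```

Call:
arm_command --moves '[[-1,[0,0,-0.08],0],[-1,[0,0,-0.2],0],[-1,[-0.1,0,-0.2],0],[-1,[-0.25,0,-0.2],0],[-1,[-0.4,0,-0.2],0],[-1,[-0.55,0,-0.2],0],[-1,[-0.65,0,-0.2],0],[-1,[-0.65,0,-0.2],0],[-1,[-0.65,0,-0.2],0]]'

```text
time: 4.32
tool_pos: [0.5021, 0.1682, 0.1148]
tool_rot: [-0.001, 0.142, 0.99, -0.0]
contact_force: [0.1, -0.1, -0.2]
gripper_width: 0.001
grasp_force: 0.0
```

Run:
```python
from h import *
show()
p=manip.grab_frame("side");cv2.imwrite("pics/s3.png",cv2.resize(p["frame"][80:230,230:430],None,fx=3.9,fy=3.9)[:,:,::-1])
```

```text
4.32 [0.5021 0.1682 0.1148] [ 0.1 -0.1 -0.2] [-0.96   0.281  0.001] [ 0.18 -0.04  1.95  0.    1.23 -1.1 ] 0.00069185148981421
front [ 0.649 -0.001  0.099]
back [-0.004 -0.001  0.099]
left [0.323 0.592 0.099]
right [ 0.322 -0.594  0.099]
```

View pics/s3.png

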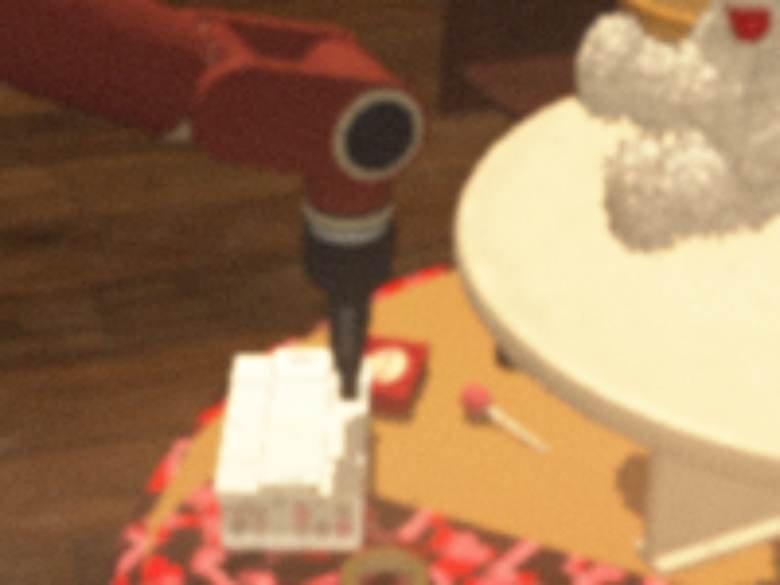

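The front looks flush, the finger is over the back section at about (347,390), and the wrist (edge at 422) is clear of the rim (458). Pressing the back.

Call:
arm_command --moves '[[-1,[0,0,0.04],0],[-1,[0,0,0.09],0],[-1,[0,0,0.12],0],[-1,[0,0,0.15],0],[-1,[0,0,0.17],0],[-1,[0,0,0.182],0],[-1,[0,0,0.19],0],[-1,[0,0,0.19],0]]'

```text
time: 5.03
tool_pos: [0.502, 0.1686, 0.0888]
tool_rot: [-0.001, 0.141, 0.99, -0.0]
contact_force: [-6.9, -0.3, 14.7]
gripper_width: -0.003
grasp_force: 7.1
```

Call:
arm_command --moves '[[-1,[0,0,-0.08],0],[-1,[0,0,-0.19],0],[-1,[0.08,0.12,-0.19],0],[-1,[0.18,0.3,-0.19],0],[-1,[0.27,0.46,-0.19],0],[-1,[0.323,0.593,-0.19],0],[-1,[0.323,0.593,-0.19],0],[-1,[0.323,0.593,-0.19],0]]'

```text
time: 5.7
tool_pos: [0.48, 0.268, 0.1151]
tool_rot: [-0.0, 0.14, 0.99, -0.0]
contact_force: [-0.8, -0.3, -0.5]
gripper_width: 0.001
grasp_force: 0.0
```

Run:
```python
from h import *
show()
p=manip.grab_frame("top")
for o in("tub","press_front","press_back","press_right"):
    for r in manip.search_frame(p,o)[:1]: print(o,np.round(r["extent"]),r["confidence"])
cv2.imwrite("pics/t3.png",cv2.resize(p["frame"][160:250,205:335],None,fx=4.4,fy=4.4)[:,:,::-1])
```

```text
5.7 [0.48   0.268  0.1151] [-0.8 -0.3 -0.5] [-0.961  0.278  0.   ] [ 0.37  0.01  1.91 -0.    1.23 -0.92] 0.0006298270129104474
front [ 0.323 -0.598  0.101]
back [-0.33  -0.599  0.101]
left [-0.005 -0.005  0.101]
right [-0.003 -1.192  0.101]
tub [227. 186. 294. 239.] 0.61
press_front [246. 216. 269. 237.] 0.77
press_back [247. 192. 281. 209.] 0.63
press_right [301. 192. 318. 212.] 0.29
```

View pics/t3.png

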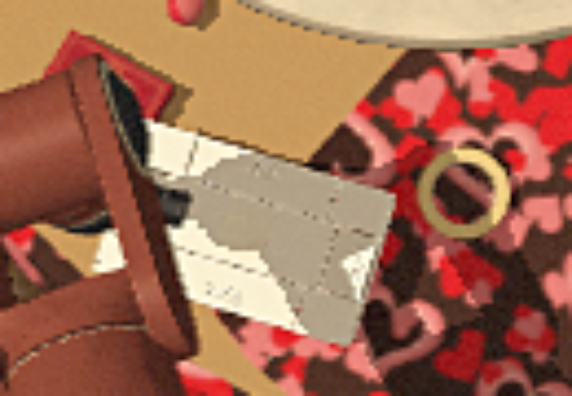

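The tub's corners are where they were ((148,122), (393,195), (345,345)), so it hasn't moved. Pressing the left.

Call:
arm_command --moves '[[-1,[0,0,0.04],0],[-1,[0,0,0.09],0],[-1,[0,0,0.12],0],[-1,[0,0,0.15],0],[-1,[0,0,0.17],0],[-1,[0,0,0.182],0],[-1,[0,0,0.19],0],[-1,[0,0,0.19],0]]'

```text
time: 6.62
tool_pos: [0.4809, 0.2673, 0.0888]
tool_rot: [-0.0, 0.141, 0.99, -0.0]
contact_force: [-5.8, -1.7, 13.1]
gripper_width: -0.002
grasp_force: 6.6
```

Call:
arm_command --moves '[[-1,[0,0,-0.08],0],[-1,[0,0,-0.22],0],[-1,[0,-0.12,-0.22],0],[-1,[0,-0.3,-0.22],0],[-1,[0,-0.5,-0.22],0],[-1,[0,-0.7,-0.22],0],[-1,[0,-0.88,-0.22],0],[-1,[0,-1.0,-0.22],0],[-1,[0,-1.0,-0.22],0],[-1,[0,-1.0,-0.22],0]]'

```text
time: 7.45
tool_pos: [0.4384, 0.1229, 0.1197]
tool_rot: [0.0, 0.142, 0.99, 0.0]
contact_force: [0.3, 0.6, -0.0]
gripper_width: 0.004
grasp_force: 0.0
```

Call:
arm_command --moves '[[-1,[0,-0.1,0],0],[-1,[0,-0.187,0.03],0],[-1,[0,-0.187,0.03],0],[-1,[0,-0.187,0.03],0]]'

```text
time: 7.78
tool_pos: [0.4308, 0.097, 0.1151]
tool_rot: [-0.0, 0.141, 0.99, 0.0]
contact_force: [0.1, -0.3, 0.3]
gripper_width: -0.003
grasp_force: 0.0
```

```bash
python3 -c "
from h import *
show()"
```

```text
7.78 [0.4308 0.097  0.1151] [ 0.1 -0.3  0.3] [-0.96  0.28  0.  ] [ 0.05 -0.27  2.16  0.    1.26 -1.23] -0.0025888715276394495
front [0.325 0.588 0.101]
back [-0.328  0.588  0.101]
left [-1.000e-03  1.181e+00  1.010e-01]
right [-0.001 -0.006  0.101]
```

Call:
arm_command --moves '[[-1,[0,0,0.04],0],[-1,[0,0,0.09],0],[-1,[0,0,0.12],0],[-1,[0,0,0.15],0],[-1,[0,0,0.17],0],[-1,[0,0,0.182],0],[-1,[0,0,0.19],0],[-1,[0,0,0.19],0]]'

```text
time: 8.45
tool_pos: [0.4311, 0.0967, 0.0887]
tool_rot: [-0.0, 0.141, 0.99, 0.0]
contact_force: [-6.5, -0.6, 14.6]
gripper_width: 0.004
grasp_force: 7.0
```

Call:
arm_command --moves '[[-1,[0,0,-0.1],0],[-1,[0,0,-0.3],0],[-1,[0.1,0,-0.5],0],[-1,[0.3,0,-0.6],0],[-1,[0.4,-0.2,-0.7],0],[-1,[0.4,-0.4,-0.7],0],[-1,[0.4,-0.6,-0.7],0],[-1,[0.4,-0.8,-0.7],0],[-1,[0.4,-1.0,-0.7],0],[-1,[0.4,-1.0,-0.7],0],[-1,[0.4,-1.0,-0.7],0]]'

```text
time: 9.37
tool_pos: [0.3309, -0.0317, 0.1915]
tool_rot: [0.0, 0.143, 0.99, 0.0]
contact_force: [0.1, 1.1, 0.3]
gripper_width: 0.001
grasp_force: 0.0
```

Run:
```python
from h import *
show()
t=manip.grab_frame("top");s=manip.grab_frame("side")
A=cv2.resize(t["frame"][165:250,215:325],None,fx=3.6,fy=5.2,interpolation=cv2.INTER_CUBIC);B=cv2.resize(s["frame"][155:230,270:345],(396,442),interpolation=cv2.INTER_CUBIC)
cv2.imwrite("pics/end.png",np.hstack([A,B])[:,:,::-1])
```

```text
9.37 [ 0.3309 -0.0317  0.1915] [0.1 1.1 0.3] [-0.959  0.284 -0.   ] [-0.32 -0.73  2.32  0.    1.55 -1.6 ] 0.0010368747654189278
front [-0.067  1.598  0.611]
back [-0.72   1.6    0.611]
left [-0.391  2.192  0.611]
right [-0.396  1.006  0.61 ]
```

View pics/end.png

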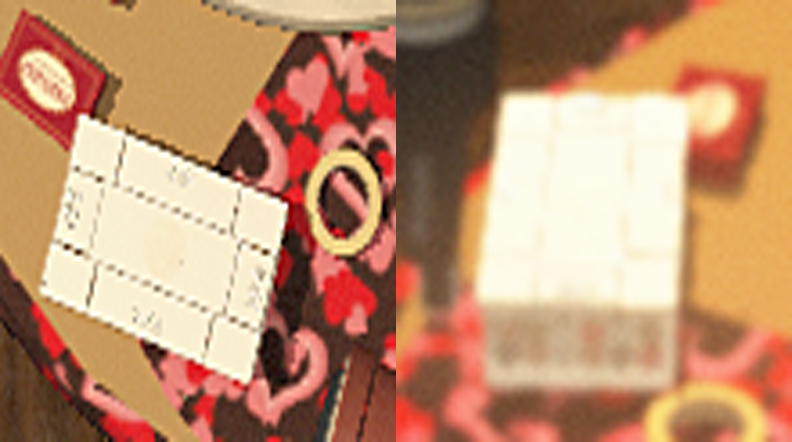

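The lid outline is now flat and even in both views, at (40–290, 115–385) from the top and (480–690, 95–305) from the side. The raised steps are gone and the tin and tape are where they were, so I'm handing the job in.

```bash
python3 -c "
from plant import manip
print(manip.job_done())"
```

```text
the job is handed in; nothing more can be done
None
```

I pressed the lid's four edge sections (front, back, left, right) down to a hard stop at flush height, and both cameras show the lid flat. The tub, tin and tape have not moved, the arm never went near the chocolate box, and I handed the job in at about 9.5 s; no verdict came back.

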